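# Draw a guarded isolator's bolt with the hook stick

### The arm

A 6-joint arm with a two-finger parallel gripper is mounted at the origin on the work surface. World frame = base frame: x ahead of the robot, y to its left, z up, the work surface at z = 0. Lengths are in m, angles in rad, forces in N, time in s.
With the tool pointing down it reaches from about 0.25 to 0.775 m from the base axis. Payload 4 kg.
Tool frame: the origin (TCP) lies at the very end of the fingers, on their centre line; the grasp point (between the pads) lies 19 mm behind it; x points along the fingers, y is the direction in which the jaws open and shut, and the axes are right-handed (so a half turn about x gives the same grasp; the last joint's range is limited). The gripper opens to 94 mm and grips with 3 to 60 N. Pads are 16 mm wide; open, the fingers measure 119 mm over their backs; the gripper's body (75 mm by 177 mm) begins 78 mm behind the grasp point.
Start: joints at [-1.334, 0.087, 1.371, -0, 1.684, -0.103], TCP at [0.183, -0.519, 0.206] pointing down, gripper open.
Joint ranges: [-3.1, 3.1], [-0.76, 2.03], [0.27, 2.55], [-1.08, 4.22], [0.17, 2.65], [-2.57, 2.57]. Speed limits (rad/s): [2.79, 2.79, 3.14, 3.14, 3.14, 3.14].

### API

Orientations are given as [roll, pitch, yaw] about the fixed x, y, z axes, in that order (R = Rz(yaw) Ry(pitch) Rx(roll)).
In Python, from bench import robot gives the robot as it stands.
- The arm moves only by the tool carry_out, never from a script. Its argument "targets" is a list of rows, each a list of 5 numbers: the closure, from 0 (fully open) to 1 (shut), then the shift along the tool's x, y, z in cm, then the turn about the tool's x in degrees. In form: [[fingers, tx, ty, tz, turn], ...]. A call has 1 to 20 rows; each row shifts and turns the commanded pose from where the row before left it, along the tool's axes as they then stand; what a row does not reach is not made up. A row lasts 1/10 s, in which the tool goes at most 50 mm and 8.59 degrees, less where a joint would pass 70% of its speed; a pose out of reach is approached as far as the arm can. A call is refused whole if a number of a shift passes 5 or a number of a turn 8.59, either way. A call with a gripper value outside its range is refused whole. The fingers move at their own pace and stop on an object; the grip force is fixed at half the most. Time passes only in rows, so rows that do not move let the fingers close. It gives the time, the measured TCP pose, the force and the opening at its end, in the units of the state.
- robot.get_obs(): the state, without advancing time (a new reading comes with each control period).
- robot.snapshot(name): name is "scene" or "top" or "wrist"; returns a dict with "image" (420x560x3 uint8, red, green, blue), "camera_matrix" (3x3 intrinsics, pixels), "pose" (4x4, takes a point from camera to world coordinates). Camera axes: x right, y up, looking along -z (the intrinsics and any distortion apply to the point x, -y, -z); pixel columns grow to the right and rows downward; lengths in m; the calibration is good to about 2 mm. A picture is of the moment at which its call begins. There is no depth.
- robot.close_job(): hands the job in, once; it reports no verdict.
The state is a dict: "time": time; "joint_positions": joint angles; "qvel": joint speeds; "joint_torque": joint torques, N m; "tool_pos": TCP position; "ee_rot": TCP orientation; "wrist_force": force on the tool from outside, world axes, zero at the start; "wrist_torque": the same for the moment, N m; "width": finger opening in m.
Only numpy, scipy, OpenCV 4.12 (cv2) and the standard library are available. Lean on these libraries where they do the work, as an engineer would, in place of code of your own. Each camera call takes 0.05 s, during which the arm holds its last target. There are 200 camera calls.

### The job

Lift the insulating hook rod off its wooden rest, reach its hook in through the open front of the guarded isolator, drop it behind the brass bow of the bolt and draw the bolt out until you feel it bear on its hidden stop, holding it there for a moment with a firm pull of about 15 newtons (never more than 22 newtons on anything in the isolator). Then unhook and lay the rod back in its rest, hook down as it lay, leaving the bolt drawn. Keep the gripper and arm off the isolator and leave the other things on the bench where they are.

Things in the scene. Friction and masses are not known exactly. Their poses are not given: they have to be found in the camera images.
- rod: Loose hook rod, about 0.2 kg, lying level in its rest. Origin: on its axis, at the place to grip (centre of mass within 30 mm). x along the axis towards the hook, z up. Square wooden handle 24 x 24 mm from x = -100 to 40 mm; round white shaft 10 mm thick to x = 205 mm; hook: a straight round steel prong 8 mm thick at x = 210 mm, pointing down (-z), its tip 45 mm below the axis.
- hook_tip (a point): The lower end of the rod's prong: 210 mm ahead of the rod's origin and 45 mm below its axis.
- rest: Fixed wooden rest: base 260 x 75 x 12 mm with two upright U forks, each 12 mm thick along x. Origin at bench level below point seat, x along the rod towards the hook. Rear fork at x = -65 mm, for the handle: gap 32 mm, floor 58 mm and lips 72 mm above the bench. Front fork at x = 120 mm, for the shaft: gap 18 mm, floor 65 mm, lips 81 mm.
- seat (a point): Where the rod's origin lies when the rod is in its rest: 70 mm above the bench, axes as the rest's. Fingers have free room here beside and below the handle.
- isolator: Fixed blue cage (side frames, back wall), 200 mm deep (x), 170 wide (y), 200 high. Origin at bench level under its centre; open front at x = -100 mm, looking along its -x. Inside it is 158 mm wide and free up to 194 mm, under a grille of five 6 mm bars along y. Inside stand only the bolt, its 26 mm high rails and, from x = 43 mm back, jaws and insulators.
- bolt: Steel bolt in the isolator with a brass bow like a drawer pull. Origin: centre of the bow's level top bar, 75 mm above the bench; axes as the isolator's. Bar 10 mm thick, 52 mm long along y, on a 10 mm leg at each end; free room below and behind it (+x) down to 39 mm above the bench. Slides along the isolator's x only, with about 4 N friction and no spring: stays where it is left.
- full_in (a point): Fixed point of the isolator, at its x = -5 mm, y = 0, z = 75 mm: where the bolt's origin lies when fully in. It starts 0 to 12 mm drawn out from there, towards the isolator's -x. A hard stop hidden in the base ends its travel somewhere between 30 and 56 mm out from this point: the stop is adjusted differently each time, cannot be seen or measured, and is found by the pull rising.
- multimeter: Bystander: hand multimeter lying flat, 75 x 150 x 41 mm, origin under its centre.
- parts_tray: Bystander: grey divided tray 100 x 140 x 35 mm, origin under its centre.
- screwdriver: Bystander: screwdriver lying on the bench.

How it is judged:
On the way, in this order (a step that is already met when the one before it is completed fails the run):
1. the rod is lifted off its rest (z of rod in the frame of seat above 0.03 m), for 0.1 s.
2. the prong, behind the bow, holds the drawn bolt against its stop with a pull of more than 12 N (sliding alone takes 4 N) for 0.3 s (x of bolt in the frame of full_in below -0.027 m and x of hook_tip in the frame of bolt above 0.003 m and z of hook_tip in the frame of bolt below -0.006 m and contact force between rod and bolt above 12 N), for 0.3 s.
At the end, for the whole second after the job is handed in: The bolt is still drawn, at least 27 mm out from fully in; the rod lies still in both forks of its rest, hook down and towards the front fork's end, its origin within 30 mm along and 8 mm across of the seat, not more than 5 mm above it, level within 0.12 rad; the gripper has let go (x of bolt in the frame of full_in below -0.027 m and x of rod in the frame of seat between -0.03 and 0.03 m and y of rod in the frame of seat between -0.008 and 0.008 m and z of rod in the frame of seat below 0.005 m and x of hook_tip in the frame of seat above 0.15 m and angle between the x axis of rod and the x axis of rest, either way round below 0.08 rad and angle between rod's own z axis and vertical below 0.12 rad and linear speed of rod below 0.02 m/s); the robot touches nothing.
It fails at once if more than 22 N between the rod and the isolator or its bolt (contact force between rod and isolator above 22 N).
It fails at once if the fingers or the arm touch the isolator or its bolt (contact force between any of the fingers, the arm and isolator above 0.5 N).
It fails at once if a bystander is moved by more than 20 mm (distance of any of multimeter, parts_tray, screwdriver from where it was at the start of the episode above 0.02 m).
It also fails if it takes over 67 s, if anything falls off the work surface, if the arm or the gripper's body presses on something with over 40 N, if the wrist force passes 120 N, or if a joint passes its speed limit or range.

## Working session

There is one attempt and no reset: what is moved stays moved. The work goes in short steps, Python scripts to look and compute and a tool call to move; the robot and the scene stay as the last step left them, time stands still between calls to the robot, and variables do not carry over. Pictures are saved under pics/ and viewed, about 8 in all and at most 12, crops included, and the job is handed in when it is done.

Besides the shell and the picture viewer there is one more tool, called after "Call:" as name(argument=value, ...), one argument or row to a line, values as JSON. carry_out: Moves the arm, as the interface text tells. Its arguments: {"type":"object","properties":{"targets":{"type":"array","items":{"type":"array","items":{"type":"number"}}}},"required":["targets"]}

```bash
mkdir -p pics; python3 - <<'E'
from bench import robot
import cv2,pickle
o=robot.get_obs();print({k:o[k] for k in('time','tool_pos','ee_rot','wrist_force','width')})
for n in('scene','top'):
    s=robot.snapshot(n);cv2.imwrite(f'pics/{n}0.png',s['image'][:,:,::-1]);pickle.dump(s,open(f'{n}0.pkl','wb'));print(n,s['camera_matrix'],s['pose'],[k for k in s])
E
```

```text
{'time': 0.0, 'tool_pos': array([ 0.1831836 , -0.51801346,  0.20432312]), 'ee_rot': array([-1.68099054,  1.5685946 ,  1.8003908 ]), 'wrist_force': array([ 0.250874  ,  0.9392593 , -0.08095072]), 'width': 0.09392606938627128}
scene [[398.45128197   0.         282.72786113]
 [  0.         398.45128197 220.64065847]
 [  0.           0.           1.        ]] [[ 2.23412853e-01 -7.33252866e-01  6.42204743e-01  1.19604646e+00]
 [ 9.74723894e-01  1.67951961e-01 -1.47327764e-01 -1.43015762e-01]
 [ 1.68958982e-04  6.58887224e-01  7.52241715e-01  8.45126842e-01]
 [ 0.00000000e+00  0.00000000e+00  0.00000000e+00  1.00000000e+00]] ['image', 'camera_matrix', 'pose']
top [[529.25929533   0.         277.67534744]
 [  0.         529.25929533 202.89258954]
 [  0.           0.           1.        ]] [[ 2.43225491e-02  9.95372960e-01 -9.29574290e-02  4.47543749e-01]
 [-9.99701671e-01  2.44247358e-02 -3.84201531e-05  2.42753041e-03]
 [ 2.23221826e-03  9.29306315e-02  9.95670083e-01  1.36065955e+00]
 [ 0.00000000e+00  0.00000000e+00  0.00000000e+00  1.00000000e+00]] ['image', 'camera_matrix', 'pose']
```

View pics/top0.png

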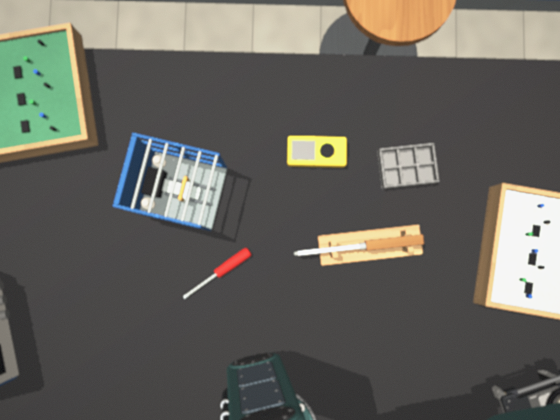

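View pics/scene0.png

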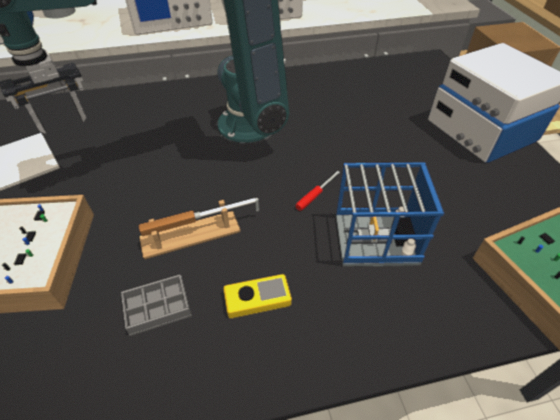

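The top view shows the rest and rod at (297–424, 225–265) with the hook towards +y. The isolator is at (115–230, 133–230) with its open front to the right. I'll enlarge both views for exact corners.

```bash
python3 - <<'E'
import cv2,numpy as np
def crop(f,x,y,w,h,k): return cv2.resize(cv2.imread(f)[y:y+h,x:x+w],None,fx=k,fy=k,interpolation=cv2.INTER_CUBIC)
t=np.vstack([crop('pics/top0.png',285,215,150,60,5),np.zeros((0,750,3),np.uint8)])
i=crop('pics/top0.png',105,125,150,60,5)
cv2.imwrite('pics/a.png',np.vstack([crop('pics/top0.png',290,220,140,50,5.7),crop('pics/top0.png',108,128,140,55,5.7)])) if 0 else None
a=crop('pics/top0.png',105,125,130,110,6);cv2.imwrite('pics/iso_top.png',a[:600,:800]) if 0 else cv2.imwrite('pics/iso_top.png',crop('pics/top0.png',105,127,130,108,5.5))
r=crop('pics/top0.png',290,218,140,54,5.5); s=crop('pics/scene0.png',130,190,140,54+0,5.5)
cv2.imwrite('pics/rest2.png',np.vstack([r,crop('pics/scene0.png',130,195,140,54,5.5)]))
E
```

```text
(no output)
```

View pics/iso_top.png

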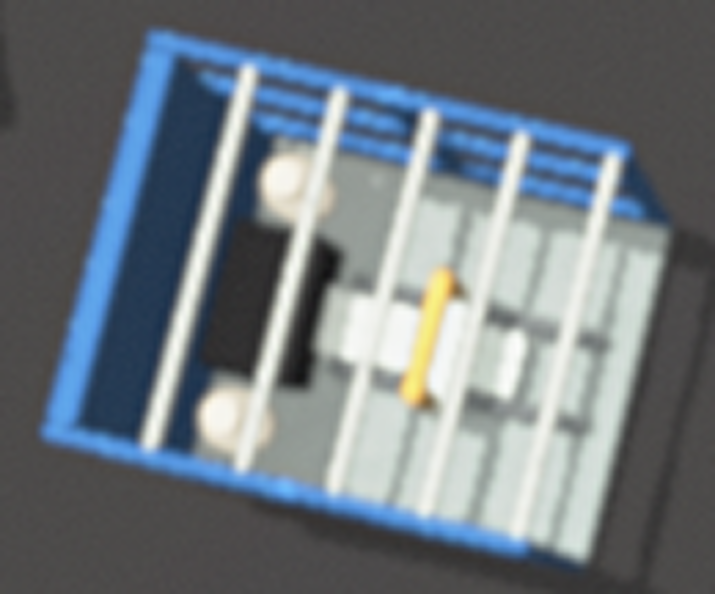

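View pics/rest2.png

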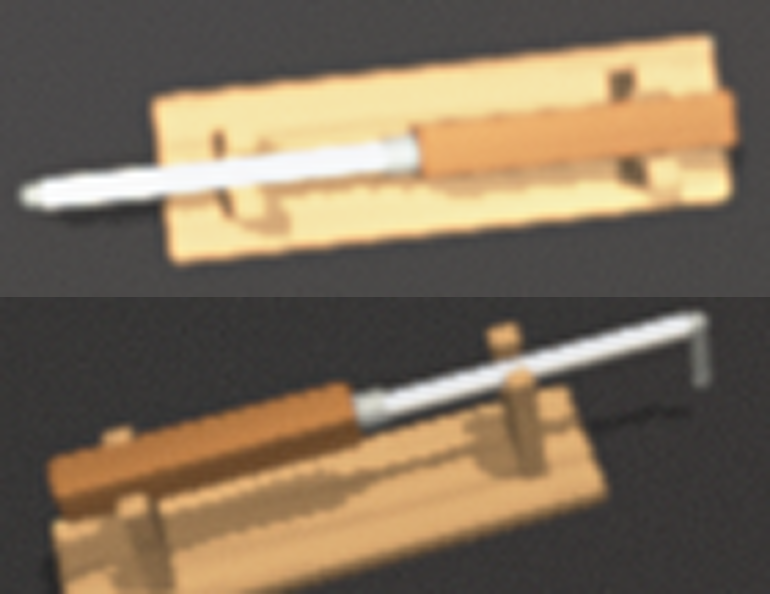

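Top-crop corners: cage top at (148,32), (45,432), (630,148) and (527,553), and the bow bar from (445,272) to (413,402). In the rest crop, the handle corners are (733,90), (738,143), (415,127) and (422,177), and the hook end is at (22,195). Next I fit poses to these.

```bash
cat > h.py <<'E'
import numpy as np,pickle
def ray(s,u,v,z):
    K,P=s['camera_matrix'],s['pose'];d=np.linalg.inv(K)@[u,v,1];d=P[:3,:3]@(d*[1,-1,-1]);o=P[:3,3];return o+d*(z-o[2])/d[2]
def proj(s,p):
    K,P=s['camera_matrix'],s['pose'];c=P[:3,:3].T@(np.asarray(p)-P[:3,3]);q=K@(c*[1,-1,-1]);return q[:2]/q[2]
def up(u,v,ox,oy,k=5.5): return (u+.5)/k-.5+ox,(v+.5)/k-.5+oy
E
python3 - <<'E'
from h import *
t=pickle.load(open('top0.pkl','rb'));s=pickle.load(open('scene0.pkl','rb'))
np.set_printoptions(precision=4,suppress=True)
I=lambda u,v,z:ray(t,*up(u,v,105,127),z)
R=lambda u,v,z:ray(t,*up(u,v,290,218),z)
c=[I(148,32,.2),I(45,432,.2),I(630,145,.2),I(527,553,.2)]
print('iso',*c,'w',np.linalg.norm(c[0]-c[1]),np.linalg.norm(c[2]-c[3]),'d',np.linalg.norm(c[0]-c[2]),np.linalg.norm(c[1]-c[3]),'ctr',np.mean(c,0))
d=(c[0]-c[2]+c[1]-c[3]);print('iso yaw',np.degrees(np.arctan2(d[1],d[0])))
d=(c[1]-c[0]+c[3]-c[2]);print('iso yaw from y',np.degrees(np.arctan2(d[1],d[0]))+0)
f=[I(668,222,0.0),I(588,565,0)];print('floor front',*f,np.linalg.norm(f[0]-f[1]))
b=[I(445,270,.078),I(413,402,.078)];print('bar',*b,np.linalg.norm(b[0]-b[1]),np.mean(b,0))
h=[R(733,90,.082),R(738,143,.082),R(415,127,.082),R(422,177,.082)]
print('handle',*h,np.linalg.norm(h[0]-h[2]),np.linalg.norm(h[0]-h[1]))
e=(h[0]+h[1])/2;g=(h[2]+h[3])/2;tip=R(22,195,.07);a=tip-e;a[2]=0;print('len end-tip',np.linalg.norm(a));a/=np.linalg.norm(a)
print('rod yaw',np.degrees(np.arctan2(a[1],a[0])),'origin',e+.1*a,g-.04*a,tip-.214*a)
B=[R(152,97,.012),R(712,36,.012),R(733,202,.012),R(172,264,.012)]
d=B[0]-B[1]+B[3]-B[2];print('base',*B,'ctr',np.mean(B,0),'yaw',np.degrees(np.arctan2(d[1],d[0])),np.linalg.norm(d)/2)
print('scene hooktip',ray(s,*up(702,385-297,130,195),.025),'prong top',ray(s,*up(698,315-297,130,195),.075))
E
```

```text
iso [0.7056 0.332  0.2   ] [0.542 0.365 0.2  ] [0.6641 0.1352 0.2   ] [0.4984 0.1705 0.2   ] w 0.16689911861633513 0.16944703268776815 d 0.20116163651788718 0.19936515479515363 ctr [0.6025 0.2507 0.2   ]
iso yaw 77.71652264651283
iso yaw from y 168.27185979728375
floor front [0.665  0.1389 0.    ] [0.5022 0.1708 0.    ] 0.16590064534482332
bar [0.6286 0.2294 0.078 ] [0.5693 0.2412 0.078 ] 0.060427247985717976 [0.5989 0.2353 0.078 ]
handle [ 0.5002 -0.3498  0.082 ] [ 0.4771 -0.352   0.082 ] [ 0.4806 -0.2104  0.082 ] [ 0.4588 -0.2136  0.082 ] 0.14085064188210653 0.02325868542833218
len end-tip 0.3145961791276518
rod yaw 97.65443755265046 origin [ 0.4753 -0.2518  0.082 ] [ 0.475  -0.2516  0.082 ] [ 0.4752 -0.2512  0.07  ]
base [ 0.4933 -0.1002  0.012 ] [ 0.5279 -0.3594  0.012 ] [ 0.4515 -0.3691  0.012 ] [ 0.4168 -0.1107  0.012 ] ctr [ 0.4723 -0.2348  0.012 ] yaw 97.62481425850966 0.2611054403316964
scene hooktip [ 0.4435 -0.0436  0.025 ] prong top [ 0.4429 -0.043   0.075 ]
```

```bash
cat >> h.py <<'E'
from scipy.spatial.transform import Rotation as Ro
from bench import robot
np.set_printoptions(precision=4,suppress=True)
def state(pr=True):
    o=robot.get_obs();M=Ro.from_euler('xyz',o['ee_rot']).as_matrix()
    if pr: print('t',o['time'],'tcp',o['tool_pos'],'F',o['wrist_force'],'w',o['width'],'yaz',np.degrees(np.arctan2(M[1,1],M[0,1])),'x',M[:,0],'q',o['joint_positions'])
    return o,M
def to(p,yaz):   # delta to TCP p, tool y azimuth yaz deg (mod 180): cm in present tool axes, turn deg about tool x (down)
    o,M=state();a=np.degrees(np.arctan2(M[1,1],M[0,1]));t=-((yaz-a+90)%180-90)
    print('shift cm',100*M.T@(np.array(p)-o['tool_pos']),'turn',t)
E
python3 -c "
from h import *
to([.475,-.2516,.051],97.65-90)
to([.475,-.2516,.14],97.65-90)"
```

```text
t 0.1 tcp [ 0.1832 -0.5181  0.2044] F [0.4938 0.877  0.4207] w 0.09374186357855975 yaz -70.53056280701259 x [-0.0005  0.0019 -1.    ] q [-1.3341  0.0879  1.3721 -0.0001  1.6836 -0.1031]
shift cm [ 15.3781 -15.3677 -36.3932] turn -78.18056280701259
t 0.1 tcp [ 0.1832 -0.5181  0.2044] F [0.4938 0.877  0.4207] w 0.09374186357855975 yaz -70.53056280701259 x [-0.0005  0.0019 -1.    ] q [-1.3341  0.0879  1.3721 -0.0001  1.6836 -0.1031]
shift cm [  6.4781 -15.3851 -36.3945] turn -78.18056280701259
```

Call:
carry_out(
  targets=[
    [0, 0.6, -1.54, -3.64, 0],
    [0, 0.6, -1.54, -3.64, 0],
    [0, 0.6, -1.54, -3.64, 0],
    [0, 0.6, -1.54, -3.64, 0],
    [0, 0.6, -1.54, -3.64, 0],
    [0, 0.6, -1.54, -3.64, 0],
    [0, 0.6, -1.54, -3.64, 0],
    [0, 0.6, -1.54, -3.64, 0],
    [0, 0.6, -1.54, -3.64, 0],
    [0, 0.6, -1.54, -3.64, 0],
    [0, 0, 0, 0, -7.8],
    [0, 0, 0, 0, -7.8],
    [0, 0, 0, 0, -7.8],
    [0, 0, 0, 0, -7.8],
    [0, 0, 0, 0, -7.8],
    [0, 0, 0, 0, -7.8],
    [0, 0, 0, 0, -7.8],
    [0, 0, 0, 0, -7.8],
    [0, 0, 0, 0, -7.9],
    [0, 0, 0, 0, -7.9],
  ],
)

```text
time: 2.1
tool_pos: [0.4748, -0.2518, 0.1448]
ee_rot: [-2.282, 1.569, 2.57]
wrist_force: [-0.8, -0.2, 0.8]
width: 0.0939
```

```bash
python3 -c "
from h import *
import cv2
to([.475,-.2516,.051],97.65-90)
s=robot.snapshot('wrist');cv2.imwrite('pics/w1.png',s['image'][:,:,::-1])
a=np.array([-.1331,.9911,0])
for d in (-.1,0,.04,.21): print(d,proj(s,np.array([.475,-.2516,.082])+a*d))"
```

```text
t 2.1 tcp [ 0.4748 -0.2518  0.1448] F [-0.8347 -0.2084  0.7523] w 0.09393738432347934 yaz 7.99791737499844 x [-0.0011  0.0007 -1.    ] q [-0.5931  0.0802  1.4987 -0.      1.564  -0.7327]
shift cm [ 9.3775  0.0285 -0.0089] turn 0.34791737499843123
-0.1 [279.5198 354.2577]
0 [280.4471 226.966 ]
0.04 [280.8708 168.8061]
0.21 [ 283.1358 -142.1314]
```

View pics/w1.png

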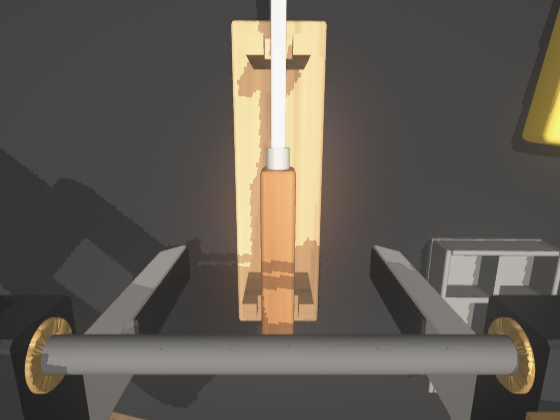

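The wrist view shows the handle's front end at row 168, as predicted. Its axis is at column 278 against 280.5 expected, so the rod lies about 1.5 mm towards −x. I'll correct for that, go down and grip.

Call:
carry_out(
  targets=[
    [0, 1.5, -0.05, 0, 0.3],
    [0, 1.5, -0.05, 0, 0],
    [0, 1.5, 0, 0, 0],
    [0, 1.5, 0, 0, 0],
    [0, 1.5, 0, 0, 0],
    [0, 1.2, 0, 0, 0],
    [0, 0.6, 0, 0, 0],
    [0, 0, 0, 0, 0],
    [0, 0, 0, 0, 0],
    [1, 0, 0, 0, 0],
    [1, 0, 0, 0, 0],
    [1, 0, 0, 0, 0],
    [1, 0, 0, 0, 0],
    [1, 0, 0, 0, 0],
    [1, 0, 0, 0, 0],
    [1, 0, 0, 0, 0],
    [1, 0, 0, 0, 0],
    [1, 0, 0, 0, 0],
  ],
)

```text
time: 3.95
tool_pos: [0.4742, -0.2522, 0.0524]
ee_rot: [-0.934, 1.571, -2.376]
wrist_force: [0.7, -0.2, 0.5]
width: 0.0258
```

```bash
python3 -c "
from h import *
state()"
```

```text
t 3.95 tcp [ 0.4742 -0.2522  0.0524] F [ 0.6604 -0.1519  0.4565] w 0.025802958109108494 yaz 7.370495362708784 x [-0.0001 -0.0001 -1.    ] q [-0.5944  0.14    1.6226 -0.0001  1.379  -0.723 ]
```

Call:
carry_out(
  targets=[
    [1, 0, 0, 0, 0],
    [1, 0, 0, 0, 0],
    [1, 0, 0, 0, 0],
    [1, -0.4, 0, 0, 0],
    [1, -0.8, 0, 0, 0],
    [1, -1, 0, 0, 0],
    [1, -1, 0, 0, 0],
    [1, -1, 0, 0, 0],
    [1, -1, 0, 0, 0],
    [1, -1, 0, 0, 0],
    [1, -0.8, 0, 0, 0],
    [1, -0.5, 0, 0, 0],
    [1, 0, 0, 0, 0],
    [1, 0, 0, 0, 0],
  ],
)

```text
time: 5.35
tool_pos: [0.474, -0.2521, 0.1272]
ee_rot: [-2.178, 1.57, 2.663]
wrist_force: [-0.5, -0.4, -2.6]
width: 0.0239
```

```bash
python3 -c "
from h import *
print('target p=-160'); iso=np.array([.6025,.2507,0]);a=np.array([np.cos(np.radians(78)),np.sin(np.radians(78)),0])
p=iso-.37*a; to([p[0],p[1],.145-.0175],-12.0-.3)"
```

```text
target p=-160
t 5.35 tcp [ 0.474  -0.2521  0.1272] F [-0.5031 -0.3937 -2.5694] w 0.023895448951573837 yaz 7.37080063105913 x [-0.0004  0.0002 -1.    ] q [-0.5943  0.087   1.5266 -0.0001  1.5284 -0.723 ]
shift cm [ -0.026    6.9195 -13.3093] turn 19.670800631059137
```

Call:
carry_out(
  targets=[
    [1, 0, 0.4, -0.8, 0],
    [1, 0, 0.8, -1.5, 0],
    [1, 0, 0.9, -1.75, 0],
    [1, 0, 0.9, -1.75, 0],
    [1, 0, 0.9, -1.75, 0],
    [1, 0, 0.9, -1.75, 0],
    [1, 0, 0.9, -1.7, 0],
    [1, 0, 0.8, -1.5, 0],
    [1, 0, 0.42, -0.8, 0],
    [1, 0, 0, 0, 2],
    [1, 0, 0, 0, 3.5],
    [1, 0, 0, 0, 4.3],
    [1, 0, 0, 0, 4.3],
    [1, 0, 0, 0, 3.5],
    [1, 0, 0, 0, 2.1],
    [1, 0, 0, 0, 0],
    [1, 0, 0, 0, 0],
  ],
)

```text
time: 7.05
tool_pos: [0.5256, -0.1114, 0.1272]
ee_rot: [-1.377, 1.57, 3.121]
wrist_force: [-0.9, -0.2, -1.3]
width: 0.0237
```

```bash
python3 - <<'E'
from h import *
import cv2
iso=np.array([.6025,.2507,0]);a=np.array([np.cos(np.radians(78)),np.sin(np.radians(78)),0])
p=iso-.37*a; to([p[0],p[1],.145-.0175],-12.0-.3)
out=[]
for n,(x,y,w,h) in dict(scene=(190,150,260,130),top=(100,125,260,130)).items():
    s=robot.snapshot(n);pickle.dump(s,open(n+'1.pkl','wb'));out.append(cv2.resize(s['image'][y:y+h,x:x+w,::-1],None,fx=2.3,fy=2.3,interpolation=cv2.INTER_CUBIC))
cv2.imwrite('pics/c1.png',np.vstack(out))
E
```

```text
t 7.05 tcp [ 0.5256 -0.1114  0.1272] F [-0.8794 -0.2445 -1.3309] w 0.02373860905638262 yaz -12.290582007425016 x [-0.0006  0.     -1.    ] q [-0.3142  0.0879  1.5258 -0.0002  1.5284 -0.0997]
shift cm [-0.0313 -0.0019 -0.0144] turn 0.009417992574981326
```

View pics/c1.png

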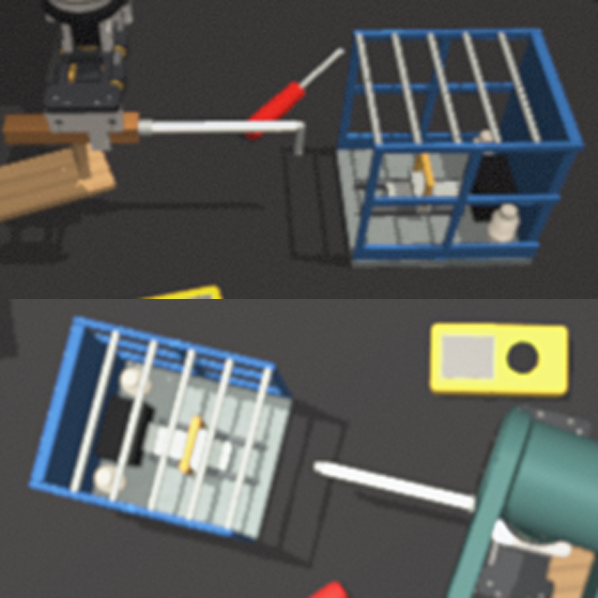

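In the scene half, the rod is level and its hook hangs outside the open front, at (300,140). In the top half, the prong end is at (318,466) and the bow at (190,444). I'll check their alignment in the isolator frame.

```bash
python3 - <<'E'
from h import *
t=pickle.load(open('top1.pkl','rb'));s=pickle.load(open('scene1.pkl','rb'))
iso=np.array([.6025,.2507,0]);c,si=np.cos(np.radians(78)),np.sin(np.radians(78));A=np.array([[c,si,0],[-si,c,0],[0,0,1]])
f=lambda p:1e3*(A@(p-iso))
T=lambda u,v,z:f(ray(t,*up(u,v-299,100,125,2.3),z))
S=lambda u,v,z:f(ray(s,*up(u,v,190,150,2.3),z))
print('prong end top',T(318,466,.145),'shaft near grip',T(472,504,.145))
print('bow ends',T(197,418,.079),T(184,470,.079))
print('prong scene bottom',S(299,153,.1),'top',S(301,125,.148))
print('bow scene ends', S(418,155,.079),S(431,192,.079))
E
```

```text
prong end top [-159.2768   -2.3624  145.    ] shaft near grip [-318.3508   -0.9605  145.    ]
bow ends [-15.7942 -27.8977  79.    ] [-16.1546  29.0721  79.    ]
prong scene bottom [-158.1433    3.3632  100.    ] top [-159.6772   -0.1563  148.    ]
bow scene ends [-22.1809  17.028   79.    ] [-16.8388 -36.6755  79.    ]
```

Call:
carry_out(
  targets=[
    [1, 0, 0, -0.6, 0],
    [1, 0, -0.01, -1.2, 0],
    [1, 0, -0.01, -1.6, 0],
    [1, 0, -0.01, -1.6, 0],
    [1, 0, -0.01, -1.6, 0],
    [1, 0, -0.01, -1.6, 0],
    [1, 0, -0.01, -1.6, 0],
    [1, 0, -0.01, -1.6, 0],
    [1, 0, -0.01, -1.6, 0],
    [1, 0, -0.01, -1.6, 0],
    [1, 0, 0, -1.2, 0],
    [1, 0, 0, -0.8, 0],
    [1, 0, 0, -0.4, 0],
    [1, 0, 0, 0, 0],
    [1, 0, 0, 0, 0],
  ],
)

```text
time: 8.65
tool_pos: [0.5611, 0.0544, 0.1274]
ee_rot: [-0.005, 1.57, -1.792]
wrist_force: [0.4, -0.2, -1.5]
width: 0.0239
```

```bash
python3 - <<'E'
from h import *
import cv2
state()
out=[]
for n,(x,y,w,h) in dict(scene=(270,150,180,90),top=(100,125,180,110)).items():
    s=robot.snapshot(n);pickle.dump(s,open(n+'2.pkl','wb'));out.append(cv2.resize(s['image'][y:y+h,x:x+w,::-1],None,fx=3,fy=3,interpolation=cv2.INTER_CUBIC))
cv2.imwrite('pics/c2.png',np.vstack(out))
E
```

```text
t 8.65 tcp [0.5611 0.0544 0.1274] F [ 0.3981 -0.2251 -1.5207] w 0.023879401764143233 yaz -12.355019906880333 x [-0.0001 -0.0005 -1.    ] q [-0.0035  0.1457  1.4614 -0.0005  1.5346  0.2121]
```

View pics/c2.png

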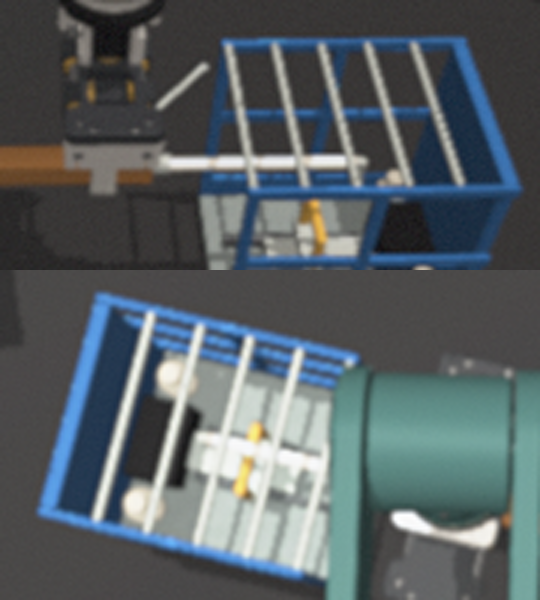

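The scene half shows the shaft level inside the cage with its end at (365,162). In the top half, it crosses the middle of the bow at (250,458) with its end beyond the bar. Computed prong position is iso x ≈ +7 to +9 mm. I'll lower it gently.

Call:
carry_out(
  targets=[
    [1, 0.3, 0, 0, 0],
    [1, 0.5, 0, 0, 0],
    [1, 0.5, 0, 0, 0],
    [1, 0.5, 0, 0, 0],
    [1, 0.5, 0, 0, 0],
    [1, 0.4, 0, 0, 0],
    [1, 0, 0, 0, 0],
  ],
)

```text
time: 9.45
tool_pos: [0.5606, 0.0549, 0.0994]
ee_rot: [-1.294, 1.569, -3.08]
wrist_force: [-0.6, -0.0, -2.2]
width: 0.024
```

Call:
carry_out(
  targets=[
    [1, 0.4, 0, 0, 0],
    [1, 0.4, 0, 0, 0],
    [1, 0.4, 0, 0, 0],
    [1, 0.4, 0, 0, 0],
    [1, 0.4, 0, 0, 0],
    [1, 0.3, 0, 0, 0],
    [1, 0.2, 0, 0, 0],
    [1, 0, 0, 0, 0],
  ],
)

```text
time: 10.25
tool_pos: [0.5609, 0.0548, 0.075]
ee_rot: [-1.224, 1.57, -3.01]
wrist_force: [-0.9, 0.2, -2.1]
width: 0.0234
```

Call:
carry_out(
  targets=[
    [1, 0, 0, 0.2, 0],
    [1, 0, 0, 0.2, 0],
    [1, 0, 0, 0.2, 0],
    [1, 0, 0, 0.2, 0],
    [1, 0, 0, 0.2, 0],
    [1, 0, 0, 0.1, 0],
    [1, 0, 0, 0.1, 0],
  ],
)

```text
time: 10.95
tool_pos: [0.5586, 0.043, 0.0755]
ee_rot: [1.182, 1.571, -0.604]
wrist_force: [0.4, -0.9, -1.7]
width: 0.0237
```

Call:
carry_out(
  targets=[
    [1, 0, 0, 0.1, 0],
    [1, 0, 0, 0.1, 0],
    [1, 0, 0, 0.1, 0],
    [1, 0, 0, 0.1, 0],
    [1, 0, 0, 0.1, 0],
    [1, 0, 0, 0.1, 0],
    [1, 0, 0, 0.1, 0],
    [1, 0, 0, 0.1, 0],
  ],
)

```text
time: 11.75
tool_pos: [0.557, 0.0361, 0.0754]
ee_rot: [3.134, 1.569, 1.349]
wrist_force: [0.7, 3.9, -2.5]
width: 0.0239
```

Call:
carry_out(
  targets=[
    [1, 0, 0, 0.1, 0],
    [1, 0, 0, 0.1, 0],
    [1, 0, 0, 0.1, 0],
    [1, 0, 0, 0.1, 0],
  ],
)

```text
time: 12.15
tool_pos: [0.5561, 0.0314, 0.0755]
ee_rot: [2.547, 1.571, 0.761]
wrist_force: [0.6, 4.1, -2.2]
width: 0.0237
```

Call:
carry_out(
  targets=[
    [1, 0, 0, 0, 0],
    [1, 0, 0, 0, 0],
  ],
)

```text
time: 12.35
tool_pos: [0.556, 0.0312, 0.0755]
ee_rot: [0.128, 1.57, -1.658]
wrist_force: [0.1, 3.6, -1.7]
width: 0.024
```

Call:
carry_out(
  targets=[
    [1, 0, 0, -0.01, 0],
    [1, 0, 0, 0, 0],
  ],
)

```text
time: 12.55
tool_pos: [0.556, 0.0313, 0.0755]
ee_rot: [0.129, 1.57, -1.657]
wrist_force: [0.3, 2.6, -2.5]
width: 0.0238
```

Call:
carry_out(
  targets=[
    [1, 0, 0, -0.01, 0],
    [1, 0, 0, 0, 0],
  ],
)

```text
time: 12.75
tool_pos: [0.5561, 0.0313, 0.0755]
ee_rot: [0.167, 1.57, -1.619]
wrist_force: [0.8, 2.1, -1.0]
width: 0.0235
```

Call:
carry_out(
  targets=[
    [1, 0, 0, -0.02, 0],
    [1, 0, 0, 0, 0],
  ],
)

```text
time: 12.95
tool_pos: [0.5561, 0.0314, 0.0755]
ee_rot: [0.136, 1.57, -1.65]
wrist_force: [0.5, 1.0, -2.1]
width: 0.0236
```

Call:
carry_out(
  targets=[
    [1, 0, 0, -0.02, 0],
    [1, 0, 0, 0, 0],
  ],
)

```text
time: 13.15
tool_pos: [0.5561, 0.0315, 0.0755]
ee_rot: [0.08, 1.57, -1.707]
wrist_force: [0.1, -0.6, -1.7]
width: 0.024
```

Stiffness is about 7.5 N/mm. The stop is at least 9 mm further on, so I'll draw 7 mm quickly and then take 1.5 mm steps, each worth at most about 11 N.

Call:
carry_out(
  targets=[
    [1, 0, 0, 0.1, 0],
    [1, 0, 0, 0.1, 0],
    [1, 0, 0, 0.1, 0],
    [1, 0, 0, 0.1, 0],
    [1, 0, 0, 0.1, 0],
    [1, 0, 0, 0.1, 0],
    [1, 0, 0, 0.1, 0],
  ],
)

```text
time: 13.85
tool_pos: [0.5547, 0.0252, 0.0755]
ee_rot: [2.547, 1.571, 0.761]
wrist_force: [1.1, 4.0, -2.3]
width: 0.0237
```

Call:
carry_out(
  targets=[
    [1, 0, 0, 0.05, 0],
    [1, 0, 0, 0.05, 0],
    [1, 0, 0, 0.05, 0],
  ],
)

```text
time: 14.15
tool_pos: [0.5543, 0.0237, 0.0755]
ee_rot: [0.402, 1.571, -1.384]
wrist_force: [0.7, 4.3, -2.9]
width: 0.0237
```

Call:
carry_out(
  targets=[
    [1, 0, 0, 0.05, 0],
    [1, 0, 0, 0.05, 0],
    [1, 0, 0, 0.05, 0],
  ],
)

```text
time: 14.45
tool_pos: [0.554, 0.0222, 0.0755]
ee_rot: [0.156, 1.571, -1.63]
wrist_force: [-0.4, 5.0, -1.1]
width: 0.0232
```

Call:
carry_out(
  targets=[
    [1, 0, 0, 0.04, 0],
    [1, 0, 0, 0.03, 0],
    [1, 0, 0, 0.03, 0],
  ],
)

```text
time: 14.75
tool_pos: [0.5538, 0.0212, 0.0755]
ee_rot: [0.815, 1.571, -0.971]
wrist_force: [0.6, 4.1, -2.1]
width: 0.0236
```

Call:
carry_out(
  targets=[
    [1, 0, 0, 0.05, 0],
    [1, 0, 0, 0.05, 0],
    [1, 0, 0, 0.05, 0],
  ],
)

```text
time: 15.05
tool_pos: [0.5535, 0.0197, 0.0755]
ee_rot: [0.831, 1.571, -0.955]
wrist_force: [1.0, 2.9, -1.3]
width: 0.024
```

Call:
carry_out(
  targets=[
    [1, 0, 0, 0.05, 0],
    [1, 0, 0, 0.05, 0],
    [1, 0, 0, 0.05, 0],
  ],
)

```text
time: 15.35
tool_pos: [0.5532, 0.0183, 0.0755]
ee_rot: [1.151, 1.571, -0.635]
wrist_force: [0.4, 4.9, -1.9]
width: 0.0237
```

Call:
carry_out(
  targets=[
    [1, 0, 0, 0.05, 0],
    [1, 0, 0, 0.05, 0],
    [1, 0, 0, 0.05, 0],
  ],
)

```text
time: 15.65
tool_pos: [0.5529, 0.0168, 0.0755]
ee_rot: [1.177, 1.571, -0.609]
wrist_force: [0.9, 4.4, -1.5]
width: 0.0237
```

Call:
carry_out(
  targets=[
    [1, 0, 0, 0.05, 0],
    [1, 0, 0, 0.05, 0],
    [1, 0, 0, 0.05, 0],
  ],
)

```text
time: 15.95
tool_pos: [0.5525, 0.0153, 0.0755]
ee_rot: [0.271, 1.571, -1.515]
wrist_force: [1.3, 3.3, -2.4]
width: 0.0238
```

Call:
carry_out(
  targets=[
    [1, 0, 0, 0.05, 0],
    [1, 0, 0, 0.05, 0],
    [1, 0, 0, 0.05, 0],
  ],
)

```text
time: 16.25
tool_pos: [0.5522, 0.0139, 0.0755]
ee_rot: [0.826, 1.571, -0.96]
wrist_force: [0.6, 3.5, -2.4]
width: 0.0241
```

Call:
carry_out(
  targets=[
    [1, 0, 0, 0.05, 0],
    [1, 0, 0, 0.05, 0],
    [1, 0, 0, 0.05, 0],
  ],
)

```text
time: 16.55
tool_pos: [0.5519, 0.0124, 0.0754]
ee_rot: [0.388, 1.571, -1.398]
wrist_force: [1.1, 3.9, -2.3]
width: 0.0238
```

Call:
carry_out(
  targets=[
    [1, 0, 0, 0.05, 0],
    [1, 0, 0, 0.05, 0],
    [1, 0, 0, 0.05, 0],
  ],
)

```text
time: 16.85
tool_pos: [0.5516, 0.0109, 0.0755]
ee_rot: [0.403, 1.571, -1.383]
wrist_force: [0.0, 3.8, -2.0]
width: 0.0238
```

Call:
carry_out(
  targets=[
    [1, 0, 0, 0.05, 0],
    [1, 0, 0, 0.05, 0],
    [1, 0, 0, 0.05, 0],
  ],
)

```text
time: 17.15
tool_pos: [0.5513, 0.0095, 0.0755]
ee_rot: [0.51, 1.571, -1.276]
wrist_force: [1.1, 3.5, -2.4]
width: 0.0238
```

Call:
carry_out(
  targets=[
    [1, 0, 0, 0.05, 0],
    [1, 0, 0, 0.05, 0],
    [1, 0, 0, 0.05, 0],
  ],
)

```text
time: 17.45
tool_pos: [0.5511, 0.0093, 0.0753]
ee_rot: [-3.098, 1.568, 1.399]
wrist_force: [2.9, 7.7, -1.7]
width: 0.0238
```

The force is rising and the TCP has stalled, so this is the stop. I'll let it settle before adding pull.

Call:
carry_out(
  targets=[
    [1, 0, 0, 0, 0],
    [1, 0, 0, 0, 0],
  ],
)

```text
time: 17.65
tool_pos: [0.5511, 0.0093, 0.0753]
ee_rot: [-3.078, 1.568, 1.419]
wrist_force: [2.0, 6.7, -2.8]
width: 0.0239
```

Call:
carry_out(
  targets=[
    [1, 0, 0, 0.05, 0],
    [1, 0, 0, 0.05, 0],
    [1, 0, 0, 0, 0],
  ],
)

```text
time: 17.95
tool_pos: [0.551, 0.0092, 0.0752]
ee_rot: [-3.103, 1.567, 1.394]
wrist_force: [1.7, 9.1, -3.8]
width: 0.0236
```

Call:
carry_out(
  targets=[
    [1, 0, 0, 0.05, 0],
    [1, 0, 0, 0.05, 0],
    [1, 0, 0, 0.05, 0],
    [1, 0, 0, 0, 0],
  ],
)

```text
time: 18.35
tool_pos: [0.5508, 0.0091, 0.075]
ee_rot: [-3.073, 1.564, 1.426]
wrist_force: [3.0, 11.6, -4.0]
width: 0.0236
```

Call:
carry_out(
  targets=[
    [1, 0, 0, 0.04, 0],
    [1, 0, 0, 0.04, 0],
    [1, 0, 0, 0.04, 0],
    [1, 0, 0, 0, 0],
    [1, 0, 0, 0, 0],
  ],
)

```text
time: 18.85
tool_pos: [0.5507, 0.009, 0.0749]
ee_rot: [-3.064, 1.562, 1.435]
wrist_force: [4.3, 16.0, -5.1]
width: 0.0239
```

Call:
carry_out(
  targets=[
    [1, 0, 0, 0, 0],
    [1, 0, 0, 0, 0],
    [1, 0, 0, 0, 0],
    [1, 0, 0, 0, 0],
    [1, 0, 0, 0, 0],
  ],
)

```text
time: 19.35
tool_pos: [0.5507, 0.009, 0.0749]
ee_rot: [-3.068, 1.562, 1.431]
wrist_force: [4.3, 13.2, -4.8]
width: 0.0237
```

```bash
python3 - <<'E'
from h import *
import cv2
state()
out=[]
for n,(x,y,w,h) in dict(scene=(220,150,230,90),top=(100,125,230,110)).items():
    s=robot.snapshot(n);pickle.dump(s,open(n+'3.pkl','wb'));out.append(cv2.resize(s['image'][y:y+h,x:x+w,::-1],None,fx=3,fy=3,interpolation=cv2.INTER_CUBIC))
cv2.imwrite('pics/c3.png',np.vstack(out)[:600])
E
```

```text
t 19.35 tcp [0.5507 0.009  0.0749] F [ 4.3085 13.2067 -4.7766] w 0.02373980500424243 yaz -12.240827285897996 x [ 0.0012  0.0083 -1.    ] q [-0.092   0.1499  1.5641  0.0085  1.4272  0.1205]
```

View pics/c3.png

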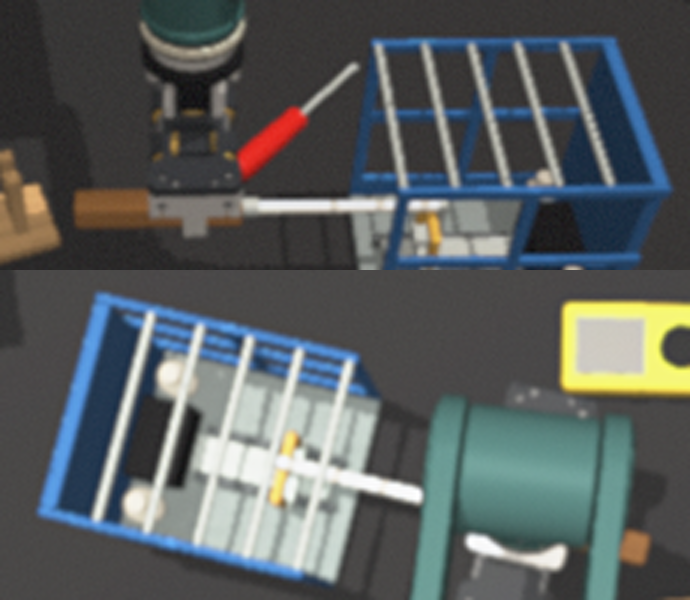

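The top half shows the bow drawn to (285,468), with the prong end just behind it. The readings are 16.5 and 13.9 N. I'll hold a little longer with a small nudge to be clear of 12 N.

Call:
carry_out(
  targets=[
    [1, 0, 0, 0.02, 0],
    [1, 0, 0, 0, 0],
  ],
)

```text
time: 19.65
tool_pos: [0.5507, 0.009, 0.0749]
ee_rot: [-3.07, 1.562, 1.429]
wrist_force: [3.5, 15.1, -5.9]
width: 0.0238
```

Call:
carry_out(
  targets=[
    [1, 0, 0, 0, 0],
    [1, 0, 0, 0, 0],
  ],
)

```text
time: 19.85
tool_pos: [0.5506, 0.009, 0.0749]
ee_rot: [-3.065, 1.562, 1.434]
wrist_force: [4.5, 16.1, -5.2]
width: 0.0238
```

Call:
carry_out(
  targets=[
    [1, 0, 0, 0, 0],
    [1, 0, 0, 0, 0],
  ],
)

```text
time: 20.05
tool_pos: [0.5506, 0.009, 0.0749]
ee_rot: [-3.059, 1.562, 1.44]
wrist_force: [3.3, 15.0, -4.8]
width: 0.0235
```

Call:
carry_out(
  targets=[
    [1, 0, 0, 0, 0],
    [1, 0, 0, 0, 0],
  ],
)

```text
time: 20.25
tool_pos: [0.5506, 0.009, 0.0749]
ee_rot: [-3.066, 1.562, 1.433]
wrist_force: [3.7, 15.6, -5.2]
width: 0.0237
```

About 15.8 N held steadily. Now I ease off, go 12 mm forward and lift out.

Call:
carry_out(
  targets=[
    [1, 0, 0, -0.1, 0],
    [1, 0, 0, -0.1, 0],
    [1, 0, 0, -0.1, 0],
    [1, 0, 0, -0.1, 0],
    [1, 0, 0, -0.1, 0],
    [1, 0, 0, -0.15, 0],
    [1, 0, 0, -0.15, 0],
    [1, 0, 0, -0.2, 0],
    [1, 0, 0, -0.2, 0],
    [1, 0, 0, 0, 0],
    [1, 0, 0, 0, 0],
  ],
)

```text
time: 21.35
tool_pos: [0.5526, 0.0158, 0.0755]
ee_rot: [0.035, 1.57, -1.751]
wrist_force: [-0.3, -0.1, -1.7]
width: 0.0239
```

```bash
python3 - <<'E'
from h import *
state()
E
```

```text
t 21.35 tcp [0.5526 0.0158 0.0755] F [-0.2545 -0.0866 -1.6923] w 0.02391024024495276 yaz -12.334041508049546 x [-0.0001 -0.0005 -1.    ] q [-0.0737  0.1551  1.557  -0.0005  1.4295  0.1416]
```

Call:
carry_out(
  targets=[
    [1, -0.2, 0, 0, 0],
    [1, -0.4, 0, 0, 0],
    [1, -0.4, 0, 0, 0],
    [1, -0.4, 0, 0, 0],
  ],
)

```text
time: 21.75
tool_pos: [0.5528, 0.0159, 0.0901]
ee_rot: [1.48, 1.57, -0.306]
wrist_force: [0.5, 0.5, -1.4]
width: 0.0235
```

Call:
carry_out(
  targets=[
    [1, -0.5, 0, 0, 0],
    [1, -0.6, 0, 0, 0],
    [1, -0.6, 0, 0, 0],
    [1, -0.6, 0, 0, 0],
    [1, -0.6, 0, 0, 0],
    [1, -0.5, 0, 0, 0],
    [1, -0.4, 0, 0, 0],
    [1, 0, 0, 0, 0],
  ],
)

```text
time: 22.55
tool_pos: [0.5531, 0.0159, 0.1283]
ee_rot: [1.647, 1.569, -0.139]
wrist_force: [-0.1, -0.6, -2.1]
width: 0.0241
```

```bash
python3 - <<'E'
from h import *
import cv2
state()
out=[]
for n,(x,y,w,h) in dict(scene=(220,150,230,90),top=(100,125,230,110)).items():
    s=robot.snapshot(n);pickle.dump(s,open(n+'4.pkl','wb'));out.append(cv2.resize(s['image'][y:y+h,x:x+w,::-1],None,fx=3,fy=3,interpolation=cv2.INTER_CUBIC))
cv2.imwrite('pics/c4.png',np.vstack(out)[:600])
E
```

```text
t 22.55 tcp [0.5531 0.0159 0.1283] F [-0.1199 -0.6012 -2.1051] w 0.024082965125511474 yaz -12.332232052378581 x [ 0.0015 -0.0002 -1.    ] q [-0.0736  0.1212  1.4871 -0.0001  1.5318  0.1416]
```

View pics/c4.png

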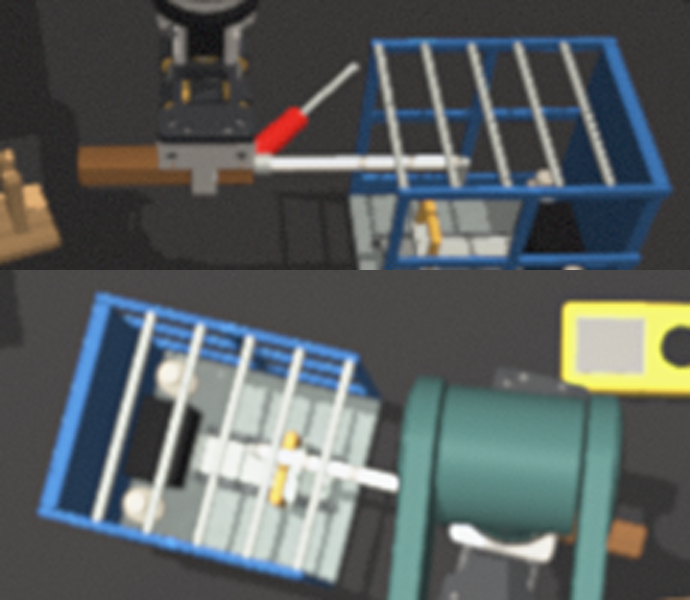

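The hook is clear: its end at (465,160) is above and behind the bow, which still sits at (285,468). I'll retract and return to the rest.

Call:
carry_out(
  targets=[
    [1, 0, 0, 0.6, 0],
    [1, 0, 0.01, 1.2, 0],
    [1, 0, 0.01, 1.6, 0],
    [1, 0, 0.01, 1.6, 0],
    [1, 0, 0.01, 1.6, 0],
    [1, 0, 0.01, 1.6, 0],
    [1, 0, 0, 1.6, 0],
    [1, 0, 0, 1.4, 0],
    [1, 0, 0, 1.1, 0],
    [1, 0, 0, 0.7, 0],
    [1, 0, 0, 0, -2],
    [1, 0, 0, 0, -3.5],
    [1, 0, 0, 0, -4.3],
    [1, 0, 0, 0, -4.3],
    [1, 0, 0, 0, -3.5],
    [1, 0, 0, 0, -2.1],
    [1, 0, 0, 0, 0],
  ],
)

```text
time: 24.35
tool_pos: [0.5255, -0.111, 0.1275]
ee_rot: [2.663, 1.571, 1.221]
wrist_force: [0.0, -0.1, -1.6]
width: 0.0237
```

```bash
python3 - <<'E'
from h import *
to([.4741,-.2522,.127],7.37)
E
```

```text
t 24.35 tcp [ 0.5255 -0.111   0.1275] F [ 0.0069 -0.0776 -1.6399] w 0.023732543931906002 yaz 7.394198738855096 x [ 0.0001  0.0002 -1.    ] q [-0.3139  0.0869  1.5263  0.0002  1.5284 -0.4429]
shift cm [ 0.0433 -6.9116 13.3432] turn 0.02419873885509105
```

Call:
carry_out(
  targets=[
    [1, 0, -0.4, 0.8, 0],
    [1, 0, -0.8, 1.5, 0],
    [1, 0, -0.9, 1.75, 0],
    [1, 0, -0.9, 1.75, 0],
    [1, 0, -0.9, 1.75, 0],
    [1, 0, -0.9, 1.75, 0],
    [1, 0, -0.9, 1.75, 0],
    [1, 0, -0.8, 1.5, 0],
    [1, 0, -0.41, 0.8, 0],
    [1, 0, 0, 0, 0],
    [1, 0, 0, 0, 0],
  ],
)

```text
time: 25.45
tool_pos: [0.474, -0.2522, 0.1274]
ee_rot: [2.789, 1.57, 1.347]
wrist_force: [-0.6, 0.2, -2.4]
width: 0.0237
```

```bash
python3 - <<'E'
from h import *
import cv2
to([.4741,-.2522,.0524],7.37)
s=robot.snapshot('wrist');t=robot.snapshot('scene');pickle.dump(t,open('scene5.pkl','wb'))
a=s['image'][:,:,::-1];b=cv2.resize(t['image'][180:270,110:290,::-1],(400,200),interpolation=cv2.INTER_CUBIC)
cv2.imwrite('pics/w5.png',np.vstack([a[:300],np.pad(b,((0,0),(0,160),(0,0)))]))
E
```

```text
t 25.45 tcp [ 0.474  -0.2522  0.1274] F [-0.5515  0.1976 -2.383 ] w 0.02374049195126281 yaz 7.347804462258933 x [ 0.0001  0.0006 -1.    ] q [-0.5948  0.0868  1.5266  0.0005  1.5285 -0.7231]
shift cm [7.5029 0.0059 0.0099] turn -0.022195537741069415
```

View pics/w5.png

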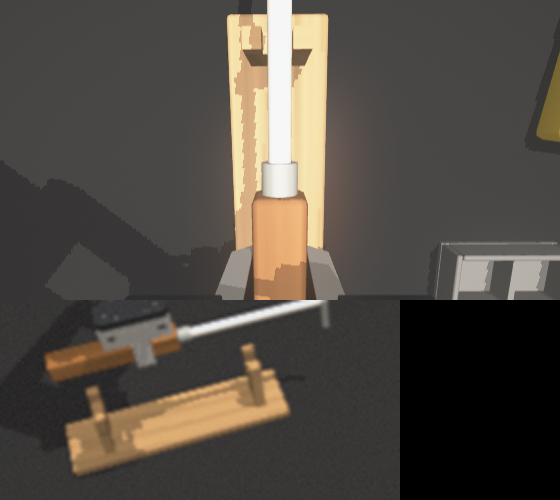

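The rod is about 1.5 mm to the right of the fork line (column 280 against 278) and level. I'll shift −1 mm and lower it.

Call:
carry_out(
  targets=[
    [1, 0.6, -0.05, 0, 0],
    [1, 1, -0.05, 0, 0],
    [1, 1, 0, 0, 0],
    [1, 1, 0, 0, 0],
    [1, 0.8, 0, 0, 0],
    [1, 0.6, 0, 0, 0],
    [1, 0.4, 0, 0, 0],
    [1, 0.4, 0, 0, 0],
    [1, 0.4, 0, 0, 0],
    [1, 0.3, 0, 0, 0],
    [1, 0.3, 0, 0, 0],
    [1, 0, 0, 0, 0],
  ],
)

```text
time: 26.75
tool_pos: [0.4728, -0.2524, 0.0591]
ee_rot: [-2.209, 1.57, 2.632]
wrist_force: [-0.1, 0.1, -2.6]
width: 0.024
```

Call:
carry_out(
  targets=[
    [1, 0.15, 0, 0, 0],
    [1, 0.15, 0, 0, 0],
    [1, 0.15, 0, 0, 0],
    [1, 0.1, 0, 0, 0],
    [1, 0, 0, 0, 0],
  ],
)

```text
time: 27.25
tool_pos: [0.4729, -0.2524, 0.0538]
ee_rot: [-2.161, 1.57, 2.68]
wrist_force: [-0.1, -0.4, -1.7]
width: 0.0239
```

Call:
carry_out(
  targets=[
    [1, 0.07, 0, 0, 0],
    [1, 0.07, 0, 0, 0],
    [1, 0, 0, 0, 0],
  ],
)

```text
time: 27.55
tool_pos: [0.473, -0.2525, 0.0526]
ee_rot: [0.685, 1.571, -0.758]
wrist_force: [0.1, -0.2, -2.2]
width: 0.0238
```

Call:
carry_out(
  targets=[
    [1, 0.05, 0, 0, 0],
    [1, 0, 0, 0, 0],
    [0.6, 0, 0, 0, 0],
    [0.5, 0, 0, 0, 0],
    [0.3, 0, 0, 0, 0],
    [0, 0, 0, 0, 0],
    [0, 0, 0, 0, 0],
    [0, 0, 0, 0, 0],
    [0, 0, 0, 0, 0],
    [0, 0, 0, 0, 0],
    [0, 0, 0, 0, 0],
    [0, 0, 0, 0, 0],
  ],
)

```text
time: 28.75
tool_pos: [0.473, -0.2525, 0.0521]
ee_rot: [-0.637, 1.571, -2.079]
wrist_force: [0.4, 0.5, -0.5]
width: 0.0938
```

Call:
carry_out(
  targets=[
    [0, -0.5, 0, 0, 0],
    [0, -1, 0, 0, 0],
    [0, -1.5, 0, 0, 0],
    [0, -1.5, 0, 0, 0],
    [0, -1.5, 0, 0, 0],
    [0, -1.5, 0, 0, 0],
    [0, -1.5, 0, 0, 0],
    [0, -1, 0, 0, 0],
    [0, 0, 0, 0, 0],
  ],
)

```text
time: 29.65
tool_pos: [0.4739, -0.2531, 0.1544]
ee_rot: [0.831, 1.567, -0.611]
wrist_force: [-0.1, 0.3, -0.2]
width: 0.0941
```

```bash
python3 - <<'E'
from h import *
import cv2
state()
s=robot.snapshot('wrist');t=robot.snapshot('scene');pickle.dump(t,open('scene6.pkl','wb'));pickle.dump(s,open('wrist6.pkl','wb'))
b=cv2.resize(t['image'][190:270,125:275,::-1],(560,299),interpolation=cv2.INTER_CUBIC)
cv2.imwrite('pics/w6.png',np.vstack([s['image'][:300,:,::-1],b]))
E
```

```text
t 29.65 tcp [ 0.4739 -0.2531  0.1544] F [-0.1218  0.2926 -0.2225] w 0.09410084633891841 yaz 7.369323911200368 x [ 0.0033 -0.0023 -1.    ] q [-0.5961  0.0715  1.4886 -0.0001  1.5774 -0.7247]
```

View pics/w6.png

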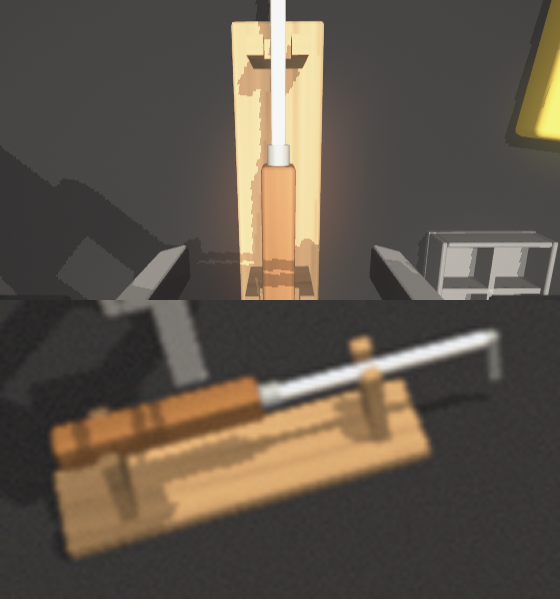

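The rod lies in both forks, centred at column 278, hook down at (495,360) as at the start. A quick numeric check of the rest crop against the first image, then I hand in.

```bash
python3 - <<'E'
from h import *
import cv2
a=pickle.load(open('scene0.pkl','rb'))['image'];b=pickle.load(open('scene6.pkl','rb'))['image']
g=lambda i:cv2.cvtColor(i[190:240,195:265],cv2.COLOR_RGB2GRAY).astype(np.float32)
print('shaft/hook shift px',cv2.phaseCorrelate(g(a),g(b),cv2.createHanningWindow((70,50),cv2.CV_32F)),'mean diff',np.abs(g(a)-g(b)).mean())
o,_=state();robot.close_job()
E
```

```text
shaft/hook shift px ((0.042736697284027514, 0.03478371721023521), 0.9345664646890428) mean diff 1.8925714
t 29.75 tcp [ 0.4729 -0.2525  0.1519] F [ 0.5666  0.1181 -0.3821] w 0.09405318160492232 yaz 7.36661147085416 x [-0.0003  0.0001 -1.    ] q [-0.5961  0.0731  1.492  -0.0001  1.5768 -0.7247]
the job is handed in; nothing more can be done
```

The bolt is drawn to its stop and the rod is back in its rest. I handed the job in at 29.8 s; the interface gives no verdict.

- **Pull:** The bolt slid at about 4 N, then hit the stop, where the force rose and the gripper stalled. I held it there for about 1.5 s. Single readings ranged from about 13.9 to 16.7 N horizontally and settled near 15.8 N. The highest total I read, including the downward part, was about 17.5 N.
- **Bolt:** By my estimate from the arm position and camera measurements, the stop is about 40 mm out from fully in. Pictures before and after unhooking show the bow in the same drawn place. I did not check it again after leaving the isolator, but nothing touched it after that.
- **Rod:** It lies level in both forks with the hook down. The shaft and hook match the first picture to within 0.05 px.
- **Gripper:** It is open, about 100 mm above the rod's resting grasp position, and reads no contact force.

Two small disagreements came up. The top and wrist cameras differed by about 1.5 mm on where the rod lay, and I followed the wrist view. Pulling against the stop felt softer (about 2.5 N/mm) than my earlier test (about 7.5 N/mm), so I raised the pull in small steps.

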